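Build a backlit sample bridge on the optical breadboard

TASK

Build the backlit sample bridge on the small breadboard: stand the blue-topped post centred on the blue base and the orange-topped post centred on the orange base, and set the light puck on the board midway between them, lamp upwards. Lay the green windowed plate flat across the tops of both posts, in line with the board and centred so that its window is over the light, and finally set the white sample box lid-up on the plate, centred over the window. Leave the amber bottle and the screwdriver where they are, and let go of everything.

Things in the scene. Friction and masses are not known exactly. Their poses are not given: they have to be found in the camera images.
- board: Fixed flat grey breadboard, 90 mm (its x) by 184 mm (its y) by 12 mm thick, lying on the table, turned up to about 0.3 rad. Origin: centre of its underside; the light puck's place is the middle of its top face, 12 mm up. The two bases stand on it on its y axis, 60 mm either side of the middle (which colour is at which end varies).
- base_blue: Fixed round blue base disc, 60 mm across and 5 mm high, with a small white dot in the middle, on top of the board 60 mm from its centre, at one end of it or the other. Origin: centre of its underside (the board's top face, 12 mm above the table).
- base_orange: Fixed round orange base disc, 60 mm across and 5 mm high, with a small white dot in the middle, on top of the board 60 mm from its centre, at one end of it or the other. Origin: centre of its underside (the board's top face, 12 mm above the table).
- post_blue: Loose blue-topped black pedestal post, standing, 60 mm tall: round foot 44 mm across and 6 mm high, above it a straight 32 mm column, the top 14 mm of which is blue. About 150 g. Origin: centre of the underside, z up the post. Belongs on the blue base.
- post_orange: Loose orange-topped black pedestal post, standing, 60 mm tall: round foot 44 mm across and 6 mm high, above it a straight 32 mm column, the top 14 mm of which is orange. About 150 g. Origin: centre of the underside, z up the post. Belongs on the orange base.
- light_puck: Loose black round light puck, 40 mm across, 22 mm high, with a pale yellow lamp disc (29 mm) on top. About 60 g. Origin: centre of its underside, z up.
- bridge_plate: Loose green flat plate, 50 mm (its x) by 170 mm (its y) by 10 mm thick, with a square 34 mm window through its middle; it lies flat on the table. About 180 g; it balances at its middle, where it can be gripped across its 50 mm width. Origin: centre of its underside, in the middle of the window. Laid across the posts on their bases its underside is 77 mm above the table.
- sample_dish: Loose white round closed sample box, 58 mm across its lid (57 mm below it), 22 mm high, lid up. About 50 g. Origin: centre of its underside, z up.
- bottle: Bystander: small amber bottle with a yellow cap, standing, 34 mm across, 70 mm tall, loose. Origin: centre of its underside. Not to be disturbed.
- screwdriver: Bystander: screwdriver with a red handle lying on the table, 170 mm long along its x axis, loose. Origin: centre of its underside. Not to be disturbed.
There are look-alikes about, which are no part of the job. Of the things that look like the board, the middle-sized one is meant.

How it is judged:
By the outcome, as a careful person would: the job done as asked, in the order asked, and still so for the second after the job is handed in, with the robot touching nothing.
It also fails if it takes over 131 s, if anything falls off the work surface, if the arm or the gripper's body presses on something with over 40 N, if the wrist force passes 120 N, or if a joint passes its speed limit or range.

ROBOT

A 6-joint arm with a two-finger parallel gripper is mounted at the origin on the work surface. World frame = base frame: x ahead of the robot, y to its left, z up, the work surface at z = 0. Lengths are in m, angles in rad, forces in N, time in s.
With the tool pointing down it reaches from about 0.3 to 0.95 m from the base axis. Payload 3.1 kg.
Tool frame: the origin (TCP) lies at the very end of the fingers, on their centre line; the grasp point (between the pads) lies 19 mm behind it; z points along the fingers, y is the line along which they close (so a half turn about z gives the same grasp; the last joint's range is limited). The gripper opens to 85 mm and grips with 20 to 120 N. Pads are 22 mm wide; open, the fingers measure 114 mm over their backs; the gripper's body (76 mm by 85 mm) begins 54 mm behind the grasp point. The pads swing forward as they close: fully open they stand 13 mm farther back than shut.
Start: joints at [-1.383, 0.308, 1.634, -0, 1.2, -0.07], TCP at [0.159, -0.604, 0.231] pointing down, gripper open.
Joint ranges: [-3.06, 3.06], [-0.79, 1.96], [0.05, 2.63], [-1.19, 4.34], [0.05, 2.64], [-2.94, 2.94]. Speed limits (rad/s): [2.79, 2.79, 3.14, 3.14, 3.14, 3.14].

INTERFACE

Orientations are given as a unit quaternion [w, x, y, z].
In Python, from cell import * gives the robot as it stands.
- The arm moves only by the tool jog_arm, never from a script. Its argument "rows" is a list of rows, each an object with "delta_pos": the shift along the tool's x, y, z in mm, a list of three; "turn": the turn, a rotation vector about the tool's x, y, z in rad, a list of three. In form: [{"delta_pos": [x, y, z], "turn": [rx, ry, rz]}, ...]. A call has 1 to 20 rows; each row shifts and turns the commanded pose from where the row before left it, along the tool's axes as they then stand; what a row does not reach is not made up. A row lasts 1/10 s, in which the tool goes at most 50 mm and 8.59 degrees, less where a joint would pass 70% of its speed; a pose out of reach is approached as far as the arm can. A call is refused whole if a number of a shift passes 50 or a number of a turn 0.15, either way. A call with a gripper value outside its range is refused whole. "claw" is the closure, from 0 (fully open) to 1 (shut), set as the call begins (left out, the last holds). The fingers move at their own pace and stop on an object; "squeeze" is the grip in N (left out, the last holds). Time passes only in rows, so rows that do not move let the fingers close. It gives the time, the measured TCP pose, the force, the opening and the grip force at its end, in the units of the state.
- sense(): the state, without advancing time (a new reading comes with each control period).
- camera(name): name is "side" or "top"; returns a dict with "image" (480x640x3 uint8, red, green, blue), "z_map" (480x640 float32, m along the optical axis (not along the pixel's ray), 0 where there is no reading), "camera_matrix" (3x3 intrinsics, pixels), "rvec" (rotation vector, rad) and "tvec" (3), from world to camera coordinates, as OpenCV has them. Camera axes: x right, y down, z forward; pixel columns grow to the right and rows downward; lengths in m; the calibration is good to about 2 mm. A picture is of the moment at which its call begins.
- job_done(): hands the job in; it is judged then, once.
The state is a dict: "t": time; "qpos": joint angles; "qvel": joint speeds; "tau": joint torques, N m; "ee_pos": TCP position; "tcp_rot": TCP orientation; "contact_force": force on the tool from outside, world axes, zero at the start; "torque": the same for the moment, N m; "width": finger opening in m; "finger_force": force on a finger pad.
Only numpy, scipy, OpenCV 4.12 (cv2) and the standard library are available. Lean on these libraries where they do the work, as an engineer would, in place of code of your own. Each camera call takes 0.05 s, during which the arm holds its last target. There are 200 camera calls.

## Working session

There is one attempt and no reset: what is moved stays moved. The work goes in short steps, Python scripts to look and compute and a tool call to move; the robot and the scene stay as the last step left them, time stands still between calls to the robot, and variables do not carry over. Pictures are saved under pics/ and viewed, at most 14 in all, crops included, and the job is handed in when it is done.

Besides the shell and the picture viewer there is one more tool, called after "Emit:" by a JSON object that holds its "method" and its "body", one argument or row to a line. jog_arm: Moves the arm, as the interface text tells. Its arguments: {"type":"object","properties":{"rows":{"type":"array","items":{"type":"object","properties":{"delta_pos":{"type":"array","items":{"type":"number"}},"turn":{"type":"array","items":{"type":"number"}}}}},"claw":{"type":"number"},"squeeze":{"type":"number"}},"required":["rows"]}

```bash
ls; mkdir -p pics; cat > h.py <<'E'
from cell import *
import numpy as np, cv2
def snap(n,f=None):
    c=camera(n)
    if f: cv2.imwrite('pics/'+f,c['image'][:,:,::-1])
    np.savez('last_%s.npz'%n,**c)
    return c
def world(c):
    R=cv2.Rodrigues(np.array(c['rvec'],float))[0];t=np.array(c['tvec'],float).ravel()
    z=c['z_map'].astype(float);v,u=np.mgrid[:480,:640]
    K=c['camera_matrix']
    p=np.stack([(u-K[0,2])/K[0,0]*z,(v-K[1,2])/K[1,1]*z,z],-1)
    w=(p-t)@R
    w[z==0]=np.nan
    return w
def ray(c,px,h):
    R=cv2.Rodrigues(np.array(c['rvec'],float))[0];t=np.array(c['tvec'],float).ravel()
    d=np.linalg.inv(c['camera_matrix'])@np.array([px[0],px[1],1.]);d=R.T@d;o=-R.T@t
    return o+d*(h-o[2])/d[2]
E
python3 - <<'E'
from h import *
for n in('top','side'):
    c=snap(n,n+'0.png');R=cv2.Rodrigues(c['rvec'])[0];print(n,(-R.T@np.ravel(c['tvec'])).round(3),R[2].round(2),c['camera_matrix'][0,0])
s=sense();print(s)
E
```

```text
pics
top [0.328 0.005 1.097] [ 0.11 -0.   -0.99] 557.5868902313248
side [0.361 0.656 0.564] [ 0.1  -0.79 -0.61] 445.43587033387405
{'t': 0.1, 'qpos': array([-1.38267634e+00,  3.08937406e-01,  1.63507031e+00,  2.04541676e-05,
        1.19969742e+00, -6.96985689e-02]), 'qvel': array([-0.00081512, -0.002304  , -0.00376899,  0.00200035,  0.00203089,
       -0.00101573]), 'tau': array([-9.05489674e-05, -4.16407192e+01, -2.77644897e+01,  2.91121819e-05,
        4.02008256e-03,  9.83320689e-06]), 'ee_pos': array([ 0.15919692, -0.60360842,  0.23014452]), 'tcp_rot': array([-1.05495204e-03,  9.91702624e-01,  1.28548785e-01, -5.29938340e-05]), 'contact_force': array([1.00220294, 0.43510403, 0.50307185]), 'torque': array([-0.00649856,  0.04306153,  0.00566155]), 'finger_force': 0.0, 'width': 0.0851895691833706}
```

View pics/top0.png

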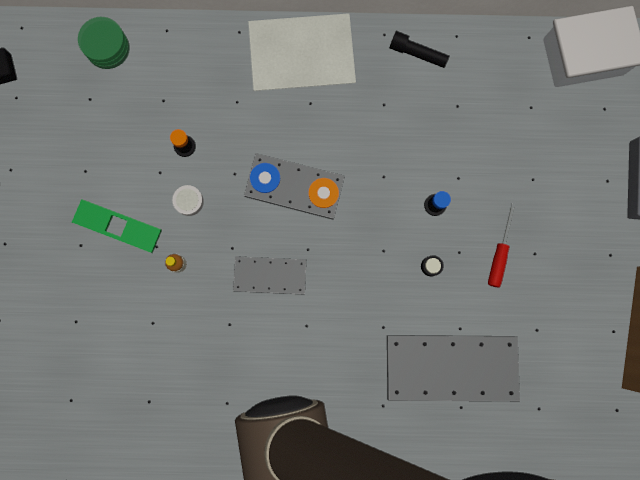

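View pics/side0.png

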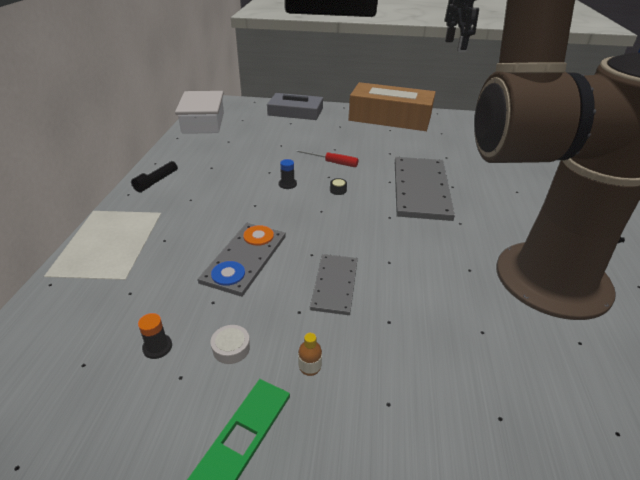

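The top view shows the real board at (295,186), with the blue base at (265,178) and the orange base at (323,193). The loose parts are the orange post top (180,137), blue post top (441,200), puck (432,266), dish (187,200), plate (116,226), bottle (174,262) and screwdriver (500,250). The side view agrees.

```bash
cat >> h.py <<'E'
LO={'blue':(100,120,60),'orange':(8,150,100),'green':(50,120,60),'pale':(20,20,150),'white':(0,0,165)}
HI={'blue':(130,255,255),'orange':(18,255,255),'green':(75,255,255),'pale':(40,140,255),'white':(179,60,255)}
def blob(c,col,roi):
    x0,y0,x1,y1=roi
    m=cv2.inRange(cv2.cvtColor(c['image'],cv2.COLOR_RGB2HSV),LO[col],HI[col])
    k=np.zeros_like(m);k[y0:y1,x0:x1]=m[y0:y1,x0:x1]
    n,l,s,_=cv2.connectedComponentsWithStats(k)
    if n<2: return None
    i=1+np.argmax(s[1:,4]);k=(l==i).astype(np.uint8)
    cs,_=cv2.findContours(k,cv2.RETR_EXTERNAL,cv2.CHAIN_APPROX_NONE)
    return max(cs,key=cv2.contourArea),k
def centre(c,col,roi,h):
    ct,k=blob(c,col,roi)
    P=np.array([ray(c,p[0],h)[:2] for p in ct])*1000
    (cx,cy),(w,l),a=cv2.minAreaRect(P.astype(np.float32))
    z=world(c)[...,2][cv2.erode(k,np.ones((3,3)))>0]
    print(col,'c(mm)',round(cx,1),round(cy,1),'size',round(w,1),round(l,1),'ang',round(a,1),'z',np.round(np.nanmedian(z)*1000,1),'px',ct[:,0].mean(0).round(1))
    return np.array([cx,cy])
E
python3 - <<'E'
from h import *
for n in('top','side'):
  c=dict(np.load('last_%s.npz'%n)); t=n=='top'; print(n)
  bb=centre(c,'blue',(240,155,290,200) if t else (205,255,248,290),.017)
  bo=centre(c,'orange',(300,170,345,215) if t else (240,220,278,250),.017)
  d=bo-bb;print('mid',(bb+bo)/2,'len',np.hypot(*d),'ang of board y',np.degrees(np.arctan2(d[1],d[0])))
  centre(c,'orange',(165,120,200,160) if t else (135,310,170,340),.06)
  centre(c,'blue',(420,185,460,215) if t else (275,155,300,175),.06)
  centre(c,'pale',(415,250,450,285) if t else (328,175,350,196),.022)
  centre(c,'white',(165,180,210,220) if t else (205,320,255,365),.022)
  centre(c,'green',(60,190,170,260) if t else (180,370,300,480),.01)
E
```

```text
top
blue c(mm) 589.3 87.9 size 58.6 57.4 ang 1.4 z 16.1 px [264.5 177.5]
orange c(mm) 561.4 -29.2 size 58.2 57.2 ang 1.0 z 16.0 px [323.1 192.5]
mid [575.38461304  29.35048771] len 120.4097693465553 ang of board y -103.40173776224385
orange c(mm) 654.7 252.1 size 30.8 29.8 ang 46.1 z 59.0 px [178.  137.1]
blue c(mm) 542.9 -250.3 size 30.6 34.3 ang 45.7 z 58.9 px [441.1 199.5]
pale c(mm) 421.6 -243.1 size 26.8 27.2 ang 19.4 z 21.4 px [433. 265.]
white c(mm) 542.2 238.1 size 55.9 54.8 ang 2.3 z 21.9 px [186.6 199.1]
green c(mm) 489.0 378.5 size 170.5 49.1 ang 70.2 z 9.0 px [116.2 225.6]
side
blue c(mm) 590.0 88.8 size 58.6 61.7 ang 49.0 z 18.0 px [227.5 272.6]
orange c(mm) 562.4 -26.8 size 57.3 58.6 ang 8.5 z 18.0 px [258.  234.9]
mid [576.23620605  31.02408028] len 118.8191583572508 ang of board y -103.44220058914539
orange c(mm) 652.3 256.8 size 30.6 42.4 ang 38.8 z 60.6 px [149.6 324.2]
blue c(mm) 542.3 -242.4 size 28.1 52.4 ang 9.9 z 60.0 px [286.7 164.7]
pale c(mm) 421.9 -244.9 size 26.3 26.0 ang 40.1 z 23.7 px [338.2 182.1]
white c(mm) 542.5 238.1 size 55.4 55.8 ang 52.7 z 23.3 px [229.4 339.5]
green c(mm) 486.5 373.3 size 155.4 52.1 ang 70.0 z 10.6 px [239.7 436. ]
```

```bash
cat >> h.py <<'E'
from scipy.spatial.transform import Rotation as Ro
YAW=76.6 # heading of tool x (deg) = board +y
def ex(s=None):
    s=s or sense();q=s['tcp_rot'];return s,Ro.from_quat([q[1],q[2],q[3],q[0]])
def go(x,y,z,head=YAW,name=''):
    s,R=ex();p=s['ee_pos']*1000;M=R.as_matrix()
    h=np.radians(head);T=np.array([[np.cos(h),np.sin(h),0],[np.sin(h),-np.cos(h),0],[0,0,-1]]).T@np.eye(3)
    d=np.array([x,y,z])-p
    T=np.column_stack([[np.cos(h),np.sin(h),0],[np.sin(h),-np.cos(h),0],[0,0,-1]])
    print(name,'turn(tool)',(R.inv()*Ro.from_matrix(T)).as_rotvec().round(3),'delta after turn',(T.T@d).round(1),'now',(M.T@d).round(1),'tcp',p.round(1),'t',round(s['t'],2),'w',round(s['width']*1000,1),'ff',round(s['finger_force'],1),'F',s['contact_force'].round(1))
def top(c,col,roi,h,zmin):
    ct,k=blob(c,col,roi);k=(k>0)&(world(c)[...,2]*1000>zmin)
    v,u=np.nonzero(k);P=np.array([ray(c,(a,b),h)[:2] for a,b in zip(u,v)])*1000
    (cx,cy),r=cv2.minEnclosingCircle(P.astype(np.float32));print(col,'circle',round(cx,1),round(cy,1),'d',round(2*r,1),'mean',P.mean(0).round(1),len(u))
E
python3 - <<'E'
from h import *
c=dict(np.load('last_top.npz'))
top(c,'orange',(165,120,200,160),.06,55.5)
top(c,'blue',(420,185,460,215),.06,55.5)
go(542,-249,150)
E
```

```text
orange circle 654.5 252.1 d 32.2 mean [654.8 252.3] 210
blue circle 543.7 -251.7 d 32.1 mean [ 543.8 -251.7] 217
 turn(tool) [-2.000e-03 -1.000e-03 -1.079e+00] delta after turn [433.7 290.2  80.1] now [ 460.6 -245.1   80.7] tcp [ 159.2 -603.6  230.1] t 0.1 w 85.2 ff 0.0 F [1.  0.4 0.5]
```

Emit:
{"method": "jog_arm", "body": {
  "rows": [
    {"turn": [0, 0, -0.135]},
    {"turn": [0, 0, -0.135]},
    {"turn": [0, 0, -0.135]},
    {"turn": [0, 0, -0.135]},
    {"turn": [0, 0, -0.135]},
    {"turn": [0, 0, -0.135]},
    {"turn": [0, 0, -0.135]},
    {"turn": [0, 0, -0.134]},
    {}
  ],
  "claw": 0,
  "squeeze": 40
}}

```text
$.rows[0]: bad value
```

```bash
python3 -c "
from h import *
go(542,-249,150)"
```

```text
turn(tool) [-2.000e-03 -1.000e-03 -1.079e+00] delta after turn [433.7 290.2  80.1] now [ 460.6 -245.1   80.7] tcp [ 159.2 -603.6  230.1] t 0.1 w 85.2 ff 0.0 F [1.  0.4 0.5]
```

Emit:
{"method": "jog_arm", "body": {
  "rows": [
    {"delta_pos": [0, 0, 0], "turn": [0, 0, -0.135]},
    {"delta_pos": [0, 0, 0], "turn": [0, 0, -0.135]},
    {"delta_pos": [0, 0, 0], "turn": [0, 0, -0.135]},
    {"delta_pos": [0, 0, 0], "turn": [0, 0, -0.135]},
    {"delta_pos": [0, 0, 0], "turn": [0, 0, -0.135]},
    {"delta_pos": [0, 0, 0], "turn": [0, 0, -0.135]},
    {"delta_pos": [0, 0, 0], "turn": [0, 0, -0.135]},
    {"delta_pos": [0, 0, 0], "turn": [0, 0, -0.134]},
    {"delta_pos": [36, 24.4, 8], "turn": [0, 0, 0]},
    {"delta_pos": [36, 24.4, 8], "turn": [0, 0, 0]},
    {"delta_pos": [36, 24.4, 8], "turn": [0, 0, 0]},
    {"delta_pos": [36, 24.4, 8], "turn": [0, 0, 0]},
    {"delta_pos": [36, 24.4, 8], "turn": [0, 0, 0]},
    {"delta_pos": [36, 24.4, 8], "turn": [0, 0, 0]},
    {"delta_pos": [36, 24.4, 8], "turn": [0, 0, 0]},
    {"delta_pos": [36, 24.4, 8], "turn": [0, 0, 0]},
    {"delta_pos": [36, 24.4, 8], "turn": [0, 0, 0]},
    {"delta_pos": [36, 24.4, 8], "turn": [0, 0, 0]},
    {"delta_pos": [36, 24.4, 8], "turn": [0, 0, 0]},
    {"delta_pos": [36, 24.4, 8], "turn": [0, 0, 0]}
  ],
  "claw": 0,
  "squeeze": 40
}}

```text
t: 2.1
ee_pos: [0.5451, -0.2504, 0.1345]
tcp_rot: [-0.0, 0.785, 0.62, -0.0]
contact_force: [0.6, -1.6, 0.2]
width: 0.0857
finger_force: 0.0
```

```bash
python3 -c "
from h import *
go(543.7,-251.7,28)"
```

```text
turn(tool) [-0.001 -0.    -0.   ] delta after turn [ -1.5  -1.  106.5] now [ -1.5  -1.  106.5] tcp [ 545.1 -250.4  134.5] t 2.1 w 85.7 ff 0.0 F [ 0.6 -1.6  0.2]
```

Emit:
{"method": "jog_arm", "body": {
  "rows": [
    {"delta_pos": [0, 0, 0], "turn": [0, 0, 0]},
    {"delta_pos": [-1, -1, 20], "turn": [0, 0, 0]},
    {"delta_pos": [0, 0, 25], "turn": [0, 0, 0]},
    {"delta_pos": [0, 0, 25], "turn": [0, 0, 0]},
    {"delta_pos": [0, 0, 22], "turn": [0, 0, 0]},
    {"delta_pos": [0, 0, 14], "turn": [0, 0, 0]},
    {"delta_pos": [0, 0, 0], "turn": [0, 0, 0]}
  ]
}}

```text
t: 2.8
ee_pos: [0.5406, -0.252, 0.0267]
tcp_rot: [-0.003, 0.785, 0.62, -0.001]
contact_force: [-1.1, -0.1, 0.0]
width: 0.0857
finger_force: 0.0
```

Emit:
{"method": "jog_arm", "body": {
  "rows": [
    {"delta_pos": [0, 0, 0], "turn": [0, 0, 0]},
    {"delta_pos": [0, 0, 0], "turn": [0, 0, 0]},
    {"delta_pos": [0, 0, 0], "turn": [0, 0, 0]},
    {"delta_pos": [0, 0, 0], "turn": [0, 0, 0]},
    {"delta_pos": [0, 0, 0], "turn": [0, 0, 0]},
    {"delta_pos": [0, 0, 0], "turn": [0, 0, 0]},
    {"delta_pos": [0, 0, 0], "turn": [0, 0, 0]},
    {"delta_pos": [0, 0, 0], "turn": [0, 0, 0]}
  ],
  "claw": 1
}}

```text
t: 3.6
ee_pos: [0.5442, -0.2533, 0.0307]
tcp_rot: [0.001, 0.785, 0.62, 0.0]
contact_force: [-0.3, 0.9, 5.8]
width: 0.0308
finger_force: 40.0
```

```bash
python3 -c "
from h import *
go(543.7,-251.7,28)
go(589.3,87.9,45+2)"
```

```text
turn(tool) [0.002 0.001 0.   ] delta after turn [ 1.5 -0.8  2.7] now [ 1.5 -0.8  2.7] tcp [ 544.2 -253.3   30.7] t 3.6 w 30.8 ff 40.0 F [-0.3  0.9  5.8]
 turn(tool) [0.002 0.001 0.   ] delta after turn [342.4 -35.2 -16.3] now [342.4 -35.1 -16.7] tcp [ 544.2 -253.3   30.7] t 3.6 w 30.8 ff 40.0 F [-0.3  0.9  5.8]
```

Emit:
{"method": "jog_arm", "body": {
  "rows": [
    {"delta_pos": [0, 0, -15], "turn": [0, 0, 0]},
    {"delta_pos": [0, 0, -30], "turn": [0, 0, 0]},
    {"delta_pos": [0, 0, -30], "turn": [0, 0, 0]},
    {"delta_pos": [34, -3.5, -5], "turn": [0, 0, 0]},
    {"delta_pos": [34, -3.5, 0], "turn": [0, 0, 0]},
    {"delta_pos": [34, -3.5, 0], "turn": [0, 0, 0]},
    {"delta_pos": [34, -3.5, 0], "turn": [0, 0, 0]},
    {"delta_pos": [34, -3.5, 0], "turn": [0, 0, 0]},
    {"delta_pos": [34, -3.5, 0], "turn": [0, 0, 0]},
    {"delta_pos": [34, -3.5, 0], "turn": [0, 0, 0]},
    {"delta_pos": [34, -3.5, 0], "turn": [0, 0, 0]},
    {"delta_pos": [34, -3.5, 0], "turn": [0, 0, 0]},
    {"delta_pos": [35, -3.5, 0], "turn": [0, 0, 0]},
    {"delta_pos": [0, 0, 10], "turn": [0, 0, 0]},
    {"delta_pos": [0, 0, 10], "turn": [0, 0, 0]},
    {"delta_pos": [0, 0, 0], "turn": [0, 0, 0]},
    {"delta_pos": [0, 0, 0], "turn": [0, 0, 0]}
  ]
}}

```text
t: 5.3
ee_pos: [0.5871, 0.0858, 0.0884]
tcp_rot: [-0.001, 0.785, 0.619, -0.001]
contact_force: [0.3, -0.4, -1.2]
width: 0.0307
finger_force: 40.0
```

```bash
python3 -c "
from h import *
for i in range(2):
  a=snap('side','s1.png');b=snap('top','t1.png')
  go(589.3,87.9,47)
"
```

```text
turn(tool) [-0.     0.    -0.002] delta after turn [ 2.2  0.6 42.3] now [ 2.2  0.6 42.3] tcp [588.2  85.9  89.3] t 5.4 w 30.7 ff 40.0 F [-0.3 -0.1 -1.5]
 turn(tool) [ 0.001 -0.    -0.001] delta after turn [ 1.8  0.4 42.7] now [ 1.8  0.4 42.7] tcp [588.5  86.2  89.7] t 5.5 w 30.6 ff 40.0 F [ 0.1  1.2 -1.4]
```

View pics/s1.png

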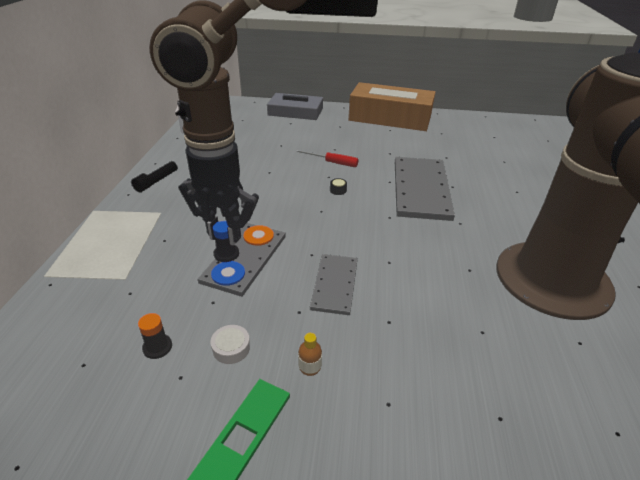

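The side view shows the post upright in the gripper at about (225,240), directly above the blue base (228,273).

Emit:
{"method": "jog_arm", "body": {
  "rows": [
    {"delta_pos": [0.5, 0.5, 10], "turn": [0, 0, 0]},
    {"delta_pos": [0, 0, 12], "turn": [0, 0, 0]},
    {"delta_pos": [0, 0, 12], "turn": [0, 0, 0]},
    {"delta_pos": [0, 0, 4], "turn": [0, 0, 0]},
    {"delta_pos": [0, 0, 2], "turn": [0, 0, 0]},
    {"delta_pos": [0, 0, 1], "turn": [0, 0, 0]},
    {"delta_pos": [0, 0, 0], "turn": [0, 0, 0]},
    {"delta_pos": [0, 0, 0], "turn": [0, 0, 0]}
  ]
}}

```text
t: 6.3
ee_pos: [0.5892, 0.0875, 0.0487]
tcp_rot: [0.0, 0.785, 0.62, 0.0]
contact_force: [-0.2, -0.3, -1.5]
width: 0.0308
finger_force: 40.2
```

```bash
python3 -c "
from h import *
go(589.3,87.9,47)
"
```

```text
turn(tool) [ 0.001 -0.    -0.   ] delta after turn [ 0.4 -0.   1.7] now [ 0.4 -0.   1.7] tcp [589.2  87.5  48.7] t 6.3 w 30.8 ff 40.2 F [-0.2 -0.3 -1.5]
```

Emit:
{"method": "jog_arm", "body": {
  "rows": [
    {"delta_pos": [-1, 0, 0.7], "turn": [0, 0, 0]},
    {"delta_pos": [0, 0, 0.7], "turn": [0, 0, 0]},
    {"delta_pos": [0, 0, 0], "turn": [0, 0, 0]},
    {"delta_pos": [0, 0, 0], "turn": [0, 0, 0]}
  ]
}}

```text
t: 6.7
ee_pos: [0.5889, 0.0864, 0.0476]
tcp_rot: [0.0, 0.785, 0.62, 0.0]
contact_force: [-1.6, -0.6, 3.5]
width: 0.0307
finger_force: 40.5
```

Emit:
{"method": "jog_arm", "body": {
  "rows": [
    {"delta_pos": [0, 0, 0], "turn": [0, 0, 0]},
    {"delta_pos": [0, 0, 0], "turn": [0, 0, 0]},
    {"delta_pos": [0, 0, 0], "turn": [0, 0, 0]},
    {"delta_pos": [0, 0, 0], "turn": [0, 0, 0]},
    {"delta_pos": [0, 0, 0], "turn": [0, 0, 0]},
    {"delta_pos": [0, 0, -10], "turn": [0, 0, 0]},
    {"delta_pos": [0, 0, -25], "turn": [0, 0, 0]},
    {"delta_pos": [0, 0, -25], "turn": [0, 0, 0]},
    {"delta_pos": [0, 0, -20], "turn": [0, 0, 0]},
    {"delta_pos": [29.4, 4.2, 0], "turn": [0, 0, 0]},
    {"delta_pos": [29.4, 4.2, 0], "turn": [0, 0, 0]},
    {"delta_pos": [29.4, 4.2, 0], "turn": [0, 0, 0]},
    {"delta_pos": [29.4, 4.2, 0], "turn": [0, 0, 0]},
    {"delta_pos": [29.4, 4.2, 0], "turn": [0, 0, 0]},
    {"delta_pos": [29.4, 4.2, 0], "turn": [0, 0, 0]},
    {"delta_pos": [0, 0, 0], "turn": [0, 0, 0]},
    {"delta_pos": [0, 0, 0], "turn": [0, 0, 0]}
  ],
  "claw": 0
}}

```text
t: 8.4
ee_pos: [0.6538, 0.2527, 0.1272]
tcp_rot: [0.0, 0.784, 0.62, -0.0]
contact_force: [-0.5, -0.6, 0.3]
width: 0.0855
finger_force: 0.0
```

```bash
python3 -c "
from h import *
c=snap('top','t2.png');cc=snap('side');go(654.5,252.1,28)
top(c,'blue',(235,140,290,200),.077,72)
top(cc,'blue',(200,195,260,255),.077,72)
"
```

```text
turn(tool) [-0.001  0.001 -0.   ] delta after turn [ 1.   0.9 98.9] now [ 1.1  0.9 98.9] tcp [653.4 251.3 126.9] t 8.5 w 85.3 ff 0.0 F [-0.7  0.1  0.6]
blue circle 588.5 87.0 d 32.6 mean [588.7  86.8] 224
blue circle 588.0 90.2 d 37.5 mean [588.4  90.5] 210
```

View pics/t2.png

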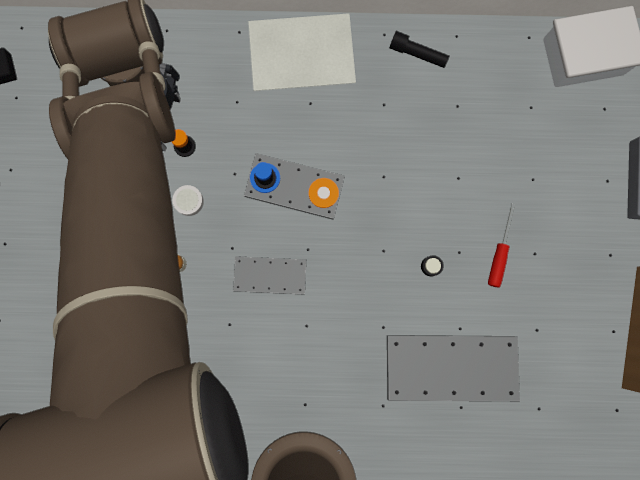

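The top view shows the blue post standing centred on the blue base (265,178), within about 1 mm. The arm is now over the orange post.

Emit:
{"method": "jog_arm", "body": {
  "rows": [
    {"delta_pos": [1, 1, 18], "turn": [0, 0, 0]},
    {"delta_pos": [0, 0, 25], "turn": [0, 0, 0]},
    {"delta_pos": [0, 0, 25], "turn": [0, 0, 0]},
    {"delta_pos": [0, 0, 20], "turn": [0, 0, 0]},
    {"delta_pos": [0, 0, 10], "turn": [0, 0, 0]},
    {"delta_pos": [0, 0, 0], "turn": [0, 0, 0]},
    {"delta_pos": [0, 0, 0], "turn": [0, 0, 0]},
    {"delta_pos": [0, 0, 0], "turn": [0, 0, 0]}
  ]
}}

```text
t: 9.3
ee_pos: [0.6564, 0.2532, 0.0304]
tcp_rot: [0.001, 0.785, 0.62, 0.001]
contact_force: [-0.4, 0.4, -0.5]
width: 0.0852
finger_force: 0.0
```

Emit:
{"method": "jog_arm", "body": {
  "rows": [
    {"delta_pos": [0, 0, 0], "turn": [0, 0, 0]},
    {"delta_pos": [0, 0, 0], "turn": [0, 0, 0]},
    {"delta_pos": [0, 0, 0], "turn": [0, 0, 0]},
    {"delta_pos": [0, 0, 0], "turn": [0, 0, 0]},
    {"delta_pos": [0, 0, 0], "turn": [0, 0, 0]},
    {"delta_pos": [0, 0, 0], "turn": [0, 0, 0]},
    {"delta_pos": [0, 0, 0], "turn": [0, 0, 0]},
    {"delta_pos": [0, 0, 0], "turn": [0, 0, 0]}
  ],
  "claw": 1
}}

```text
t: 10.1
ee_pos: [0.6556, 0.2531, 0.0295]
tcp_rot: [0.0, 0.785, 0.62, 0.0]
contact_force: [0.2, 0.3, 3.8]
width: 0.0311
finger_force: 40.0
```

```bash
python3 -c "
from h import *
go(654.5,252.1,28)
go(561.4,-29.2,47)"
```

```text
turn(tool) [ 0.001 -0.    -0.   ] delta after turn [-1.2 -0.8  1.5] now [-1.2 -0.8  1.5] tcp [655.6 253.1  29.5] t 10.1 w 31.1 ff 40.0 F [0.2 0.3 3.8]
 turn(tool) [ 0.001 -0.    -0.   ] delta after turn [-296.5  -26.2  -17.5] now [-296.5  -26.1  -17.7] tcp [655.6 253.1  29.5] t 10.1 w 31.1 ff 40.0 F [0.2 0.3 3.8]
```

Emit:
{"method": "jog_arm", "body": {
  "rows": [
    {"delta_pos": [0, 0, -15], "turn": [0, 0, 0]},
    {"delta_pos": [0, 0, -30], "turn": [0, 0, 0]},
    {"delta_pos": [0, 0, -30], "turn": [0, 0, 0]},
    {"delta_pos": [0, 0, -30], "turn": [0, 0, 0]},
    {"delta_pos": [-32.8, -2.9, 0], "turn": [0, 0, 0]},
    {"delta_pos": [-32.8, -2.9, 0], "turn": [0, 0, 0]},
    {"delta_pos": [-32.8, -2.9, 0], "turn": [0, 0, 0]},
    {"delta_pos": [-32.8, -2.9, 0], "turn": [0, 0, 0]},
    {"delta_pos": [-32.8, -2.9, 0], "turn": [0, 0, 0]},
    {"delta_pos": [-32.8, -2.9, 0], "turn": [0, 0, 0]},
    {"delta_pos": [-32.8, -2.9, 0], "turn": [0, 0, 0]},
    {"delta_pos": [-32.8, -2.9, 0], "turn": [0, 0, 0]},
    {"delta_pos": [-32.8, -2.9, 0], "turn": [0, 0, 0]},
    {"delta_pos": [0, 0, 20], "turn": [0, 0, 0]},
    {"delta_pos": [0, 0, 25], "turn": [0, 0, 0]},
    {"delta_pos": [0, 0, 20], "turn": [0, 0, 0]},
    {"delta_pos": [0, 0, 10], "turn": [0, 0, 0]},
    {"delta_pos": [0, 0, 5], "turn": [0, 0, 0]},
    {"delta_pos": [0, 0, 0], "turn": [0, 0, 0]},
    {"delta_pos": [0, 0, 0], "turn": [0, 0, 0]}
  ]
}}

```text
t: 12.1
ee_pos: [0.5621, -0.0281, 0.0548]
tcp_rot: [0.001, 0.785, 0.62, 0.001]
contact_force: [0.6, -0.2, -1.6]
width: 0.0308
finger_force: 40.0
```

```bash
python3 -c "
from h import *
for i in range(3):
  go(561.4,-29.2,46.5);snap('side','s3.png')"
```

```text
turn(tool) [ 0.002 -0.     0.   ] delta after turn [-1.2 -0.4  8.3] now [-1.2 -0.4  8.3] tcp [562.1 -28.1  54.8] t 12.1 w 30.8 ff 40.0 F [ 0.6 -0.2 -1.6]
 turn(tool) [ 0.002 -0.     0.   ] delta after turn [-1.2 -0.7  8.5] now [-1.2 -0.7  8.5] tcp [562.4 -28.2  55. ] t 12.15 w 30.8 ff 40.0 F [-0.3 -0.1 -1.8]
 turn(tool) [ 0.002 -0.     0.   ] delta after turn [-1.2 -0.7  8.6] now [-1.2 -0.7  8.6] tcp [562.4 -28.2  55.1] t 12.2 w 30.8 ff 40.0 F [ 0.1 -0.1 -1.7]
```

Position is as wanted (u offset −1.2 intended). Lowering 8.5 mm.

Emit:
{"method": "jog_arm", "body": {
  "rows": [
    {"delta_pos": [0, -0.6, 4], "turn": [0, 0, 0]},
    {"delta_pos": [0, 0, 3], "turn": [0, 0, 0]},
    {"delta_pos": [0, 0, 1], "turn": [0, 0, 0]},
    {"delta_pos": [0, 0, 0.6], "turn": [0, 0, 0]},
    {"delta_pos": [0, 0, 0], "turn": [0, 0, 0]},
    {"delta_pos": [0, 0, 0], "turn": [0, 0, 0]}
  ]
}}

```text
t: 12.85
ee_pos: [0.5608, -0.028, 0.0464]
tcp_rot: [-0.0, 0.785, 0.62, -0.0]
contact_force: [-2.0, 0.9, 5.9]
width: 0.031
finger_force: 40.9
```

Emit:
{"method": "jog_arm", "body": {
  "rows": [
    {"delta_pos": [0, 0, 0], "turn": [0, 0, 0]},
    {"delta_pos": [0, 0, 0], "turn": [0, 0, 0]},
    {"delta_pos": [0, 0, 0], "turn": [0, 0, 0]},
    {"delta_pos": [0, 0, 0], "turn": [0, 0, 0]},
    {"delta_pos": [0, 0, 0], "turn": [0, 0, 0]},
    {"delta_pos": [0, 0, -10], "turn": [0, 0, 0]},
    {"delta_pos": [0, 0, -25], "turn": [0, 0, 0]},
    {"delta_pos": [0, 0, -25], "turn": [0, 0, 0]},
    {"delta_pos": [0, 0, -20], "turn": [0, 0, 0]},
    {"delta_pos": [-30.2, -10.8, 0], "turn": [0, 0, 0]},
    {"delta_pos": [-30.2, -10.8, 0], "turn": [0, 0, 0]},
    {"delta_pos": [-30.2, -10.8, 0], "turn": [0, 0, 0]},
    {"delta_pos": [-30.2, -10.8, 0], "turn": [0, 0, 0]},
    {"delta_pos": [-30.2, -10.8, 0], "turn": [0, 0, 0]},
    {"delta_pos": [-30.2, -10.8, 0], "turn": [0, 0, 0]},
    {"delta_pos": [-30.2, -10.8, 5], "turn": [0, 0, 0]},
    {"delta_pos": [-30.2, -10.8, 10], "turn": [0, 0, 0]},
    {"delta_pos": [0, 0, 20], "turn": [0, 0, 0]},
    {"delta_pos": [0, 0, 20], "turn": [0, 0, 0]},
    {"delta_pos": [0, 0, 0], "turn": [0, 0, 0]}
  ],
  "claw": 0
}}

```text
t: 14.85
ee_pos: [0.4184, -0.242, 0.0686]
tcp_rot: [-0.002, 0.785, 0.619, -0.001]
contact_force: [-0.4, 0.1, -0.8]
width: 0.0858
finger_force: 0.0
```

```bash
python3 -c "
from h import *
c=snap('top','t4.png');go(421.6,-243.1,3)
top(c,'orange',(295,150,345,215),.077,72)
top(c,'blue',(235,140,290,200),.077,72)
go(421.6,-243.1,3)
"
```

```text
turn(tool) [-0.003 -0.001 -0.   ] delta after turn [-0.1  2.1 66.8] now [-0.2  2.3 66.8] tcp [ 419.6 -242.5   69.8] t 14.9 w 85.0 ff 0.0 F [0.7 0.3 0.2]
orange circle 560.4 -28.9 d 32.4 mean [560.5 -28.7] 229
blue circle 588.3 86.6 d 32.9 mean [588.5  86.7] 228
 turn(tool) [-0.003 -0.001 -0.   ] delta after turn [-0.1  2.1 66.8] now [-0.2  2.3 66.8] tcp [ 419.6 -242.5   69.8] t 14.9 w 85.0 ff 0.0 F [0.7 0.3 0.2]
```

Emit:
{"method": "jog_arm", "body": {
  "rows": [
    {"delta_pos": [0, 1.5, 15], "turn": [0, 0, 0]},
    {"delta_pos": [0, 0, 20], "turn": [0, 0, 0]},
    {"delta_pos": [0, 0, 18], "turn": [0, 0, 0]},
    {"delta_pos": [0, 0, 10], "turn": [0, 0, 0]},
    {"delta_pos": [0, 0, 0], "turn": [0, 0, 0]},
    {"delta_pos": [0, 0, 0], "turn": [0, 0, 0]},
    {"delta_pos": [0, 0, 0], "turn": [0, 0, 0]}
  ]
}}

```text
t: 15.6
ee_pos: [0.4231, -0.244, 0.0084]
tcp_rot: [0.001, 0.785, 0.62, 0.0]
contact_force: [-0.6, -0.4, 0.0]
width: 0.0855
finger_force: 0.0
```

Emit:
{"method": "jog_arm", "body": {
  "rows": [
    {"delta_pos": [0, 0, 0], "turn": [0, 0, 0]},
    {"delta_pos": [0, 0, 0], "turn": [0, 0, 0]},
    {"delta_pos": [0, 0, 0], "turn": [0, 0, 0]},
    {"delta_pos": [0, 0, 0], "turn": [0, 0, 0]},
    {"delta_pos": [0, 0, 0], "turn": [0, 0, 0]},
    {"delta_pos": [0, 0, 0], "turn": [0, 0, 0]},
    {"delta_pos": [0, 0, 0], "turn": [0, 0, 0]},
    {"delta_pos": [0, 0, 0], "turn": [0, 0, 0]}
  ],
  "claw": 1
}}

```text
t: 16.4
ee_pos: [0.4224, -0.2436, 0.0079]
tcp_rot: [0.0, 0.785, 0.62, 0.0]
contact_force: [0.6, -0.7, 5.1]
width: 0.0384
finger_force: 39.9
```

```bash
python3 -c "
from h import *
go(421.6,-243.1,3)
go(575,29.2,16)"
```

```text
turn(tool) [ 0.001  0.    -0.   ] delta after turn [ 0.3 -0.9  4.9] now [ 0.3 -0.9  4.9] tcp [ 422.4 -243.6    7.9] t 16.4 w 38.4 ff 39.9 F [ 0.6 -0.7  5.1]
 turn(tool) [ 0.001  0.    -0.   ] delta after turn [300.7  85.2  -8.1] now [300.7  85.1  -8.2] tcp [ 422.4 -243.6    7.9] t 16.4 w 38.4 ff 39.9 F [ 0.6 -0.7  5.1]
```

Emit:
{"method": "jog_arm", "body": {
  "rows": [
    {"delta_pos": [0, 0, -15], "turn": [0, 0, 0]},
    {"delta_pos": [0, 0, -30], "turn": [0, 0, 0]},
    {"delta_pos": [0, 0, -35], "turn": [0, 0, 0]},
    {"delta_pos": [0, 0, -30], "turn": [0, 0, 0]},
    {"delta_pos": [30, 8.5, 0], "turn": [0, 0, 0]},
    {"delta_pos": [30, 8.5, 0], "turn": [0, 0, 0]},
    {"delta_pos": [30, 8.5, 0], "turn": [0, 0, 0]},
    {"delta_pos": [30, 8.5, 0], "turn": [0, 0, 0]},
    {"delta_pos": [30, 8.5, 0], "turn": [0, 0, 0]},
    {"delta_pos": [30, 8.5, 0], "turn": [0, 0, 0]},
    {"delta_pos": [30, 8.5, 0], "turn": [0, 0, 0]},
    {"delta_pos": [30, 8.5, 0], "turn": [0, 0, 0]},
    {"delta_pos": [30, 8.5, 0], "turn": [0, 0, 0]},
    {"delta_pos": [30.5, 8.5, 0], "turn": [0, 0, 0]},
    {"delta_pos": [0, 0, 0], "turn": [0, 0, 0]},
    {"delta_pos": [0, 0, 15], "turn": [0, 0, 0]},
    {"delta_pos": [0, 0, 20], "turn": [0, 0, 0]},
    {"delta_pos": [0, 0, 20], "turn": [0, 0, 0]},
    {"delta_pos": [0, 0, 0], "turn": [0, 0, 0]},
    {"delta_pos": [0, 0, 0], "turn": [0, 0, 0]}
  ]
}}

```text
t: 18.4
ee_pos: [0.5729, 0.0283, 0.061]
tcp_rot: [-0.001, 0.785, 0.619, -0.001]
contact_force: [0.6, 0.3, -0.3]
width: 0.0383
finger_force: 40.4
```

```bash
python3 -c "
from h import *
go(575,29.2,20)"
```

```text
turn(tool) [-0.003  0.001 -0.001] delta after turn [ 1.3  1.8 41. ] now [ 1.4  2.  41. ] tcp [572.9  28.3  61. ] t 18.4 w 38.3 ff 40.4 F [ 0.6  0.3 -0.3]
```

Emit:
{"method": "jog_arm", "body": {
  "rows": [
    {"delta_pos": [0.8, 1, 15], "turn": [0, 0, 0]},
    {"delta_pos": [0, 0, 15], "turn": [0, 0, 0]},
    {"delta_pos": [0, 0, 6], "turn": [0, 0, 0]},
    {"delta_pos": [0, 0, 2], "turn": [0, 0, 0]},
    {"delta_pos": [0, 0, 0], "turn": [0, 0, 0]},
    {"delta_pos": [0, 0, 0], "turn": [0, 0, 0]}
  ]
}}

```text
t: 19.0
ee_pos: [0.576, 0.0298, 0.0245]
tcp_rot: [0.0, 0.785, 0.62, 0.0]
contact_force: [-0.1, -0.9, 0.3]
width: 0.0383
finger_force: 40.4
```

```bash
python3 -c "
from h import *
go(575,29.2,20)"
```

```text
turn(tool) [ 0.001 -0.     0.   ] delta after turn [-0.9 -0.8  4.5] now [-0.9 -0.8  4.5] tcp [576.   29.8  24.5] t 19.0 w 38.3 ff 40.4 F [-0.1 -0.9  0.3]
```

Emit:
{"method": "jog_arm", "body": {
  "rows": [
    {"delta_pos": [-0.5, -0.6, 2], "turn": [0, 0, 0]},
    {"delta_pos": [0, 0, 1], "turn": [0, 0, 0]},
    {"delta_pos": [0, 0, 1], "turn": [0, 0, 0]},
    {"delta_pos": [0, 0, 0.7], "turn": [0, 0, 0]},
    {"delta_pos": [0, 0, 0], "turn": [0, 0, 0]},
    {"delta_pos": [0, 0, 0], "turn": [0, 0, 0]}
  ]
}}

```text
t: 19.6
ee_pos: [0.575, 0.0295, 0.0199]
tcp_rot: [0.0, 0.785, 0.62, 0.0]
contact_force: [-1.7, 1.0, 2.6]
width: 0.038
finger_force: 40.7
```

Emit:
{"method": "jog_arm", "body": {
  "rows": [
    {"delta_pos": [0, 0, 0], "turn": [0, 0, 0]},
    {"delta_pos": [0, 0, 0], "turn": [0, 0, 0]},
    {"delta_pos": [0, 0, 0], "turn": [0, 0, 0]},
    {"delta_pos": [0, 0, 0], "turn": [0, 0, 0]},
    {"delta_pos": [0, 0, 0], "turn": [0, 0, 0]},
    {"delta_pos": [0, 0, -10], "turn": [0, 0, 0]},
    {"delta_pos": [0, 0, -30], "turn": [0, 0, 0]},
    {"delta_pos": [0, 0, -35], "turn": [0, 0, 0]},
    {"delta_pos": [0, 0, -35], "turn": [0, 0, 0]},
    {"delta_pos": [32, -16.5, 0], "turn": [0, 0, 0]},
    {"delta_pos": [32, -16.5, 0], "turn": [0, 0, 0]},
    {"delta_pos": [32, -16.5, 0], "turn": [0, 0, 0]},
    {"delta_pos": [32, -16.5, 0], "turn": [0, 0, 0]},
    {"delta_pos": [32, -16.5, 0], "turn": [0, 0, 0]},
    {"delta_pos": [32, -16.5, 0], "turn": [0, 0, 0]},
    {"delta_pos": [32, -16.5, 0], "turn": [0, 0, 0]},
    {"delta_pos": [32, -16.5, 0], "turn": [0, 0, 0]},
    {"delta_pos": [32, -16.5, 0], "turn": [0, 0, 0]},
    {"delta_pos": [32, -16.5, 0], "turn": [0, 0, 0]},
    {"delta_pos": [0, 0, 0], "turn": [0, 0, 0.112]}
  ],
  "claw": 0
}}

```text
t: 21.6
ee_pos: [0.4877, 0.3835, 0.1308]
tcp_rot: [-0.001, 0.818, 0.575, 0.002]
contact_force: [0.1, -0.2, -0.1]
width: 0.0854
finger_force: 0.0
```

```bash
python3 -c "
from h import *
c=snap('top','t5.png')
top(c,'pale',(280,170,310,200),.034,25)
top(c,'orange',(295,150,345,215),.077,72)
top(c,'blue',(235,140,290,200),.077,72)
s=snap('side','s5.png');go(489,378.5,3,70.2)
"
```

```text
pale circle 575.1 29.5 d 28.5 mean [575.1  29.7] 162
orange circle 560.6 -28.5 d 32.4 mean [560.5 -28.5] 227
blue circle 588.7 86.6 d 32.1 mean [588.6  86.6] 227
 turn(tool) [ 0.001 -0.     0.002] delta after turn [ -1.3   1.3 127.2] now [ -1.4   1.3 127.2] tcp [488.2 380.2 130.2] t 21.7 w 85.3 ff 0.0 F [ 0.7 -0.8 -0.5]
```

View pics/s5.png

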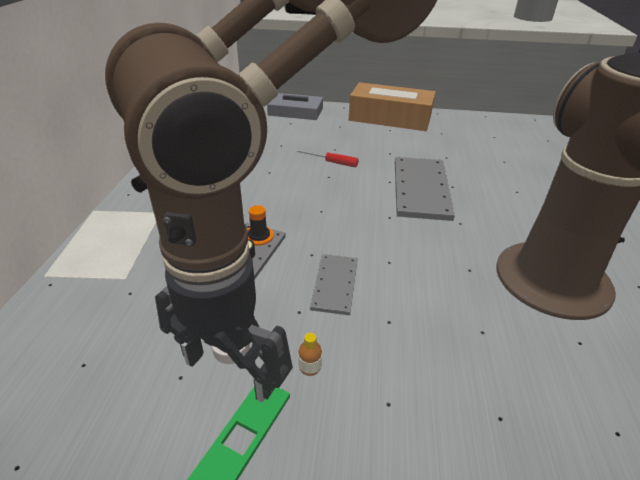

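The lamp is at (575.1, 29.5), on target. In the side view the gripper sits above the plate window (240,437), and the bottle (310,355) is clear.

Emit:
{"method": "jog_arm", "body": {
  "rows": [
    {"delta_pos": [-0.8, 0.8, 15], "turn": [0, 0, 0]},
    {"delta_pos": [0, 0, 30], "turn": [0, 0, 0]},
    {"delta_pos": [0, 0, 30], "turn": [0, 0, 0]},
    {"delta_pos": [0, 0, 25], "turn": [0, 0, 0]},
    {"delta_pos": [0, 0, 15], "turn": [0, 0, 0]},
    {"delta_pos": [0, 0, 4], "turn": [0, 0, 0]},
    {"delta_pos": [0, 0, 0], "turn": [0, 0, 0]},
    {"delta_pos": [0, 0, 0], "turn": [0, 0, 0]},
    {"delta_pos": [0, 0, 0], "turn": [0, 0, 0]}
  ]
}}

```text
t: 22.6
ee_pos: [0.4904, 0.3787, 0.0122]
tcp_rot: [0.0, 0.818, 0.575, 0.002]
contact_force: [0.4, 0.2, 0.6]
width: 0.0853
finger_force: 0.0
```

```bash
python3 -c "
from h import *
go(489,378.5,0,70.2)
"
```

```text
turn(tool) [ 0.002 -0.003 -0.   ] delta after turn [-0.7 -1.2 12.2] now [-0.7 -1.2 12.2] tcp [490.4 378.7  12.2] t 22.6 w 85.3 ff 0.0 F [0.4 0.2 0.6]
```

Emit:
{"method": "jog_arm", "body": {
  "rows": [
    {"delta_pos": [0, -0.8, 6], "turn": [0, 0, 0]},
    {"delta_pos": [0, 0, 4], "turn": [0, 0, 0]},
    {"delta_pos": [0, 0, 2.5], "turn": [0, 0, 0]},
    {"delta_pos": [0, 0, 0], "turn": [0, 0, 0]},
    {"delta_pos": [0, 0, 0], "turn": [0, 0, 0]}
  ]
}}

```text
t: 23.1
ee_pos: [0.4882, 0.3782, -0.0022]
tcp_rot: [0.0, 0.818, 0.575, -0.0]
contact_force: [0.7, -0.2, -0.3]
width: 0.0855
finger_force: 0.0
```

Emit:
{"method": "jog_arm", "body": {
  "rows": [
    {"delta_pos": [0, 0, 0], "turn": [0, 0, 0]},
    {"delta_pos": [0, 0, 0], "turn": [0, 0, 0]},
    {"delta_pos": [0, 0, 0], "turn": [0, 0, 0]},
    {"delta_pos": [0, 0, 0], "turn": [0, 0, 0]},
    {"delta_pos": [0, 0, 0], "turn": [0, 0, 0]},
    {"delta_pos": [0, 0, 0], "turn": [0, 0, 0]},
    {"delta_pos": [0, 0, 0], "turn": [0, 0, 0]}
  ],
  "claw": 1,
  "squeeze": 60
}}

```text
t: 23.8
ee_pos: [0.489, 0.3786, -0.0013]
tcp_rot: [-0.0, 0.818, 0.575, 0.001]
contact_force: [-0.2, -0.5, 4.8]
width: 0.0481
finger_force: 63.5
```

```bash
python3 -c "
from h import *
go(489,378.5,0,70.2)
go(575,29.3,80)
"
```

```text
turn(tool) [ 0.001 -0.001 -0.001] delta after turn [-0.1  0.1 -1.3] now [-0.1  0.1 -1.3] tcp [489.  378.6  -1.3] t 23.8 w 48.1 ff 63.5 F [-0.2 -0.5  4.8]
 turn(tool) [ 0.001 -0.001 -0.112] delta after turn [-319.9  164.7  -81.3] now [-299.3  199.5  -81.5] tcp [489.  378.6  -1.3] t 23.8 w 48.1 ff 63.5 F [-0.2 -0.5  4.8]
```

Emit:
{"method": "jog_arm", "body": {
  "rows": [
    {"delta_pos": [0, 0, -8], "turn": [0, 0, 0]},
    {"delta_pos": [0, 0, -16], "turn": [0, 0, 0]},
    {"delta_pos": [0, 0, -24], "turn": [0, 0, 0]},
    {"delta_pos": [0, 0, -28], "turn": [0, 0, 0]},
    {"delta_pos": [0, 0, -24], "turn": [0, 0, 0]},
    {"delta_pos": [0, 0, -16], "turn": [0, 0, 0]},
    {"delta_pos": [0, 0, -8], "turn": [0, 0, 0]},
    {"delta_pos": [0, 0, 0], "turn": [0, 0, -0.056]},
    {"delta_pos": [0, 0, 0], "turn": [0, 0, -0.056]},
    {"delta_pos": [0, 0, 0], "turn": [0, 0, 0]}
  ]
}}

```text
t: 24.8
ee_pos: [0.4874, 0.3776, 0.1212]
tcp_rot: [-0.0, 0.785, 0.62, -0.001]
contact_force: [-0.9, 0.2, -2.5]
width: 0.0481
finger_force: 62.9
```

```bash
python3 -c "
from h import *
snap('side','s6.png')
go(575,29.3,80)
"
```

```text
turn(tool) [-0.001  0.002 -0.001] delta after turn [-318.6  165.9   41.2] now [-318.4  166.3   41.4] tcp [487.5 377.7 121.2] t 24.85 w 48.3 ff 62.9 F [-0.6  0.1 -1.7]
```

View pics/s6.png

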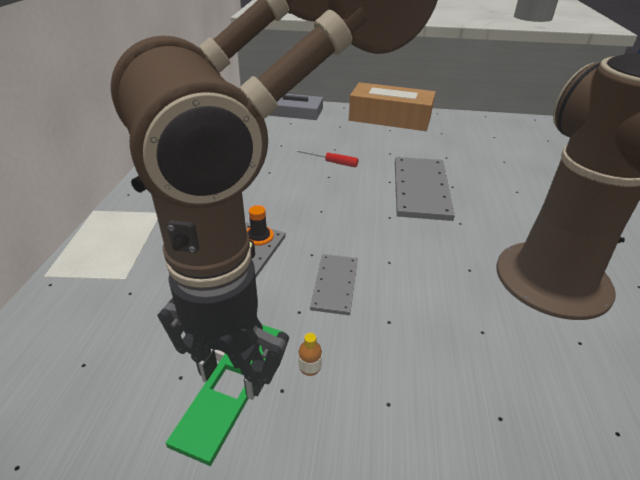

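The plate hangs level in the grip, with its window visible at (230,383). Next is the move over the posts.

Emit:
{"method": "jog_arm", "body": {
  "rows": [
    {"delta_pos": [-10, 5.2, 0], "turn": [0, 0, 0]},
    {"delta_pos": [-20, 10.4, 0], "turn": [0, 0, 0]},
    {"delta_pos": [-30, 15.6, 0], "turn": [0, 0, 0]},
    {"delta_pos": [-33, 17.2, 0], "turn": [0, 0, 0]},
    {"delta_pos": [-33, 17.2, 0], "turn": [0, 0, 0]},
    {"delta_pos": [-33, 17.2, 0], "turn": [0, 0, 0]},
    {"delta_pos": [-33, 17.2, 0], "turn": [0, 0, 0]},
    {"delta_pos": [-33, 17.2, 0], "turn": [0, 0, 0]},
    {"delta_pos": [-33, 17.2, 0], "turn": [0, 0, 0]},
    {"delta_pos": [-30, 15.6, 0], "turn": [0, 0, 0]},
    {"delta_pos": [-20, 10.4, 0], "turn": [0, 0, 0]},
    {"delta_pos": [-10.5, 5.4, 0], "turn": [0, 0, 0]},
    {"delta_pos": [0, 0, 8], "turn": [0, 0, 0]},
    {"delta_pos": [0, 0, 12], "turn": [0, 0, 0]},
    {"delta_pos": [0, 0, 8], "turn": [0, 0, 0]},
    {"delta_pos": [0, 0, 0], "turn": [0, 0, 0]},
    {"delta_pos": [0, 0, 0], "turn": [0, 0, 0]},
    {"delta_pos": [0, 0, 0], "turn": [0, 0, 0]}
  ]
}}

```text
t: 26.65
ee_pos: [0.576, 0.0306, 0.0942]
tcp_rot: [0.0, 0.784, 0.62, 0.0]
contact_force: [0.3, 0.1, -1.2]
width: 0.0482
finger_force: 62.8
```

```bash
python3 -c "
from h import *
s=snap('side','s7.png');c=snap('top','t7.png')
go(575,29.3,76)
W=world(s)
m=blob(s,'green',(100,100,400,400))[1];m=cv2.erode(m,np.ones((3,3)))
P=W[m>0]*1000;P=P[(P[:,2]>60)&(P[:,2]<130)]
u=(P[:,0]-575)*.2317+(P[:,1]-29.3)*.9728;v=(P[:,0]-575)*.9728-(P[:,1]-29.3)*.2317
for a in range(-90,90,20):
  k=(u>=a)&(u<a+20)
  if k.sum():print(a,k.sum(),v[k].min().round(1),v[k].max().round(1),'z',np.median(P[k,2]).round(1),P[k,2].max().round(1))
"
```

```text
turn(tool) [ 0.001 -0.     0.   ] delta after turn [-1.3 -0.9 18.6] now [-1.3 -1.  18.6] tcp [576.2  30.4  94.6] t 26.75 w 47.8 ff 62.8 F [ 0.1  0.4 -1.6]
-50 34 5.8 22.1 z 106.5 108.4
-30 98 -4.5 22.5 z 106.1 108.2
-10 28 17.0 23.6 z 106.0 108.3
10 92 -24.4 22.6 z 106.4 108.5
30 201 -24.8 22.9 z 106.6 108.4
50 212 -24.5 21.5 z 106.5 109.6
70 253 -24.9 22.1 z 106.2 108.8
```

View pics/s7.png

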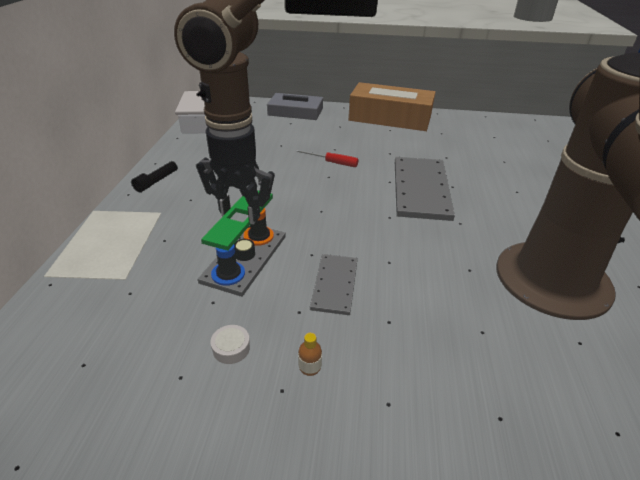

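The plate is level and parallel to the board, above both posts. I'll correct by 1 mm and lower it.

Emit:
{"method": "jog_arm", "body": {
  "rows": [
    {"delta_pos": [-1, -0.8, 5], "turn": [0, 0, 0]},
    {"delta_pos": [0, 0, 6], "turn": [0, 0, 0]},
    {"delta_pos": [0, 0, 4], "turn": [0, 0, 0]},
    {"delta_pos": [0, 0, 1.5], "turn": [0, 0, 0]},
    {"delta_pos": [0, 0, 0], "turn": [0, 0, 0]},
    {"delta_pos": [0, 0, 0], "turn": [0, 0, 0]}
  ]
}}

```text
t: 27.35
ee_pos: [0.5748, 0.0292, 0.0775]
tcp_rot: [0.0, 0.785, 0.62, 0.0]
contact_force: [-0.7, 0.1, -1.9]
width: 0.048
finger_force: 62.9
```

```bash
python3 -c "
from h import *
go(575,29.3,75.7)"
```

```text
turn(tool) [ 0. -0. -0.] delta after turn [0.2 0.1 1.8] now [0.2 0.1 1.8] tcp [574.8  29.2  77.5] t 27.35 w 48.0 ff 62.9 F [-0.7  0.1 -1.9]
```

Emit:
{"method": "jog_arm", "body": {
  "rows": [
    {"delta_pos": [0, 0, 0.9], "turn": [0, 0, 0]},
    {"delta_pos": [0, 0, 0.8], "turn": [0, 0, 0]},
    {"delta_pos": [0, 0, 0.5], "turn": [0, 0, 0]},
    {"delta_pos": [0, 0, 0], "turn": [0, 0, 0]},
    {"delta_pos": [0, 0, 0], "turn": [0, 0, 0]}
  ]
}}

```text
t: 27.85
ee_pos: [0.5749, 0.0292, 0.0757]
tcp_rot: [0.0, 0.785, 0.62, 0.0]
contact_force: [-0.6, -0.8, -0.7]
width: 0.0484
finger_force: 63.1
```

Emit:
{"method": "jog_arm", "body": {
  "rows": [
    {"delta_pos": [0, 0, 0.5], "turn": [0, 0, 0]},
    {"delta_pos": [0, 0, 0], "turn": [0, 0, 0]},
    {"delta_pos": [0, 0, 0], "turn": [0, 0, 0]}
  ]
}}

```text
t: 28.15
ee_pos: [0.575, 0.0292, 0.0757]
tcp_rot: [0.0, 0.785, 0.62, 0.0]
contact_force: [-3.1, -0.4, 5.3]
width: 0.048
finger_force: 63.6
```

Emit:
{"method": "jog_arm", "body": {
  "rows": [
    {"delta_pos": [0, 0, 0], "turn": [0, 0, 0]},
    {"delta_pos": [0, 0, 0], "turn": [0, 0, 0]},
    {"delta_pos": [0, 0, 0], "turn": [0, 0, 0]},
    {"delta_pos": [0, 0, 0], "turn": [0, 0, 0]},
    {"delta_pos": [0, 0, 0], "turn": [0, 0, 0]},
    {"delta_pos": [0, 0, -10], "turn": [0, 0, 0]},
    {"delta_pos": [0, 0, -25], "turn": [0, 0, 0]},
    {"delta_pos": [0, 0, -25], "turn": [0, 0, 0]},
    {"delta_pos": [25, -10, 0], "turn": [0, 0, 0]},
    {"delta_pos": [25, -10, 0], "turn": [0, 0, 0]},
    {"delta_pos": [25, -10, 0], "turn": [0, 0, 0]},
    {"delta_pos": [25, -10, 0], "turn": [0, 0, 0]},
    {"delta_pos": [25, -10, 0], "turn": [0, 0, 0]},
    {"delta_pos": [25, -10, 0], "turn": [0, 0, 0]},
    {"delta_pos": [25, -10, 0], "turn": [0, 0, 0]},
    {"delta_pos": [20.4, -10.6, 0], "turn": [0, 0, 0]},
    {"delta_pos": [0, 0, 30], "turn": [0, 0, 0]},
    {"delta_pos": [0, 0, 30], "turn": [0, 0, 0]},
    {"delta_pos": [0, 0, 0], "turn": [0, 0, 0]},
    {"delta_pos": [0, 0, 0], "turn": [0, 0, 0]}
  ],
  "claw": 0
}}

```text
t: 30.15
ee_pos: [0.5414, 0.2379, 0.075]
tcp_rot: [-0.0, 0.785, 0.62, -0.0]
contact_force: [-0.3, -0.0, 0.8]
width: 0.0856
finger_force: 0.0
```

```bash
python3 -c "
from h import *
c=snap('top','t8.png')
p=centre(c,'green',(220,140,370,240),.087)
top(c,'pale',(285,175,305,197),.034,25)
go(542.3,238.1,8)
"
```

```text
green c(mm) 574.1 30.9 size 168.7 51.2 ang 76.8 z 86.0 px [292.5 177.1]
pale circle 577.2 30.0 d 26.5 mean [579.   29.6] 112
 turn(tool) [ 0.001 -0.001 -0.   ] delta after turn [-0.1 -0.3 68.2] now [-0.2 -0.4 68.2] tcp [542.6 238.2  76.2] t 30.2 w 85.4 ff 0.0 F [-0.   0.4  0.3]
```

View pics/t8.png

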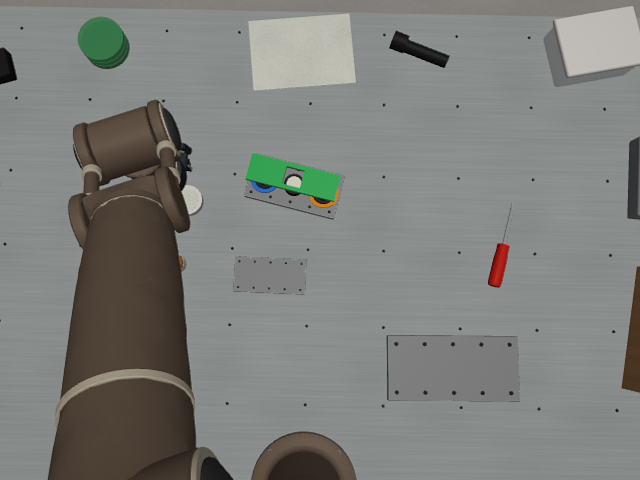

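The plate lies at heading 76.8°, about 1 mm off centre, with the lamp visible through the window at (294,183). The gripper is now over the dish (192,200).

Emit:
{"method": "jog_arm", "body": {
  "rows": [
    {"delta_pos": [0, 0, 20], "turn": [0, 0, 0]},
    {"delta_pos": [0, 0, 25], "turn": [0, 0, 0]},
    {"delta_pos": [0, 0, 18], "turn": [0, 0, 0]},
    {"delta_pos": [0, 0, 8], "turn": [0, 0, 0]},
    {"delta_pos": [0, 0, 2], "turn": [0, 0, 0]},
    {"delta_pos": [0, 0, 0], "turn": [0, 0, 0]},
    {"delta_pos": [0, 0, 0], "turn": [0, 0, 0]}
  ]
}}

```text
t: 30.9
ee_pos: [0.543, 0.2384, 0.0034]
tcp_rot: [0.0, 0.785, 0.62, 0.001]
contact_force: [0.3, -0.4, -0.5]
width: 0.0852
finger_force: 0.0
```

Emit:
{"method": "jog_arm", "body": {
  "rows": [
    {"delta_pos": [0, 0, 0], "turn": [0, 0, 0]},
    {"delta_pos": [0, 0, 0], "turn": [0, 0, 0]},
    {"delta_pos": [0, 0, 0], "turn": [0, 0, 0]},
    {"delta_pos": [0, 0, 0], "turn": [0, 0, 0]},
    {"delta_pos": [0, 0, 0], "turn": [0, 0, 0]},
    {"delta_pos": [0, 0, 0], "turn": [0, 0, 0]},
    {"delta_pos": [0, 0, 0], "turn": [0, 0, 0]}
  ],
  "claw": 1,
  "squeeze": 30
}}

```text
t: 31.6
ee_pos: [0.5424, 0.2382, 0.003]
tcp_rot: [0.0, 0.785, 0.62, 0.001]
contact_force: [-1.2, -0.7, 5.5]
width: 0.0565
finger_force: 31.4
```

```bash
python3 -c "
from h import *
go(542.3,238.1,3)
go(574.7,29.7,90)"
```

```text
turn(tool) [ 0.001 -0.001 -0.   ] delta after turn [-0.1 -0.  -0. ] now [-0.1 -0.  -0. ] tcp [542.4 238.2   3. ] t 31.6 w 56.5 ff 31.4 F [-1.2 -0.7  5.5]
 turn(tool) [ 0.001 -0.001 -0.   ] delta after turn [-195.3   79.8  -87. ] now [-195.3   79.9  -87.1] tcp [542.4 238.2   3. ] t 31.6 w 56.5 ff 31.4 F [-1.2 -0.7  5.5]
```

Lift 120 mm, travel, then come down to about 10 mm above the plate.

Emit:
{"method": "jog_arm", "body": {
  "rows": [
    {"delta_pos": [0, 0, -10], "turn": [0, 0, 0]},
    {"delta_pos": [0, 0, -25], "turn": [0, 0, 0]},
    {"delta_pos": [0, 0, -30], "turn": [0, 0, 0]},
    {"delta_pos": [0, 0, -30], "turn": [0, 0, 0]},
    {"delta_pos": [0, 0, -25], "turn": [0, 0, 0]},
    {"delta_pos": [-15.3, 6.2, 0], "turn": [0, 0, 0]},
    {"delta_pos": [-25, 10.2, 0], "turn": [0, 0, 0]},
    {"delta_pos": [-30, 12.3, 0], "turn": [0, 0, 0]},
    {"delta_pos": [-30, 12.3, 0], "turn": [0, 0, 0]},
    {"delta_pos": [-30, 12.3, 0], "turn": [0, 0, 0]},
    {"delta_pos": [-30, 12.3, 0], "turn": [0, 0, 0]},
    {"delta_pos": [-20, 8.2, 0], "turn": [0, 0, 0]},
    {"delta_pos": [-15, 6, 0], "turn": [0, 0, 0]},
    {"delta_pos": [0, 0, 8], "turn": [0, 0, 0]},
    {"delta_pos": [0, 0, 10], "turn": [0, 0, 0]},
    {"delta_pos": [0, 0, 5], "turn": [0, 0, 0]},
    {"delta_pos": [0, 0, 0], "turn": [0, 0, 0]},
    {"delta_pos": [0, 0, 0], "turn": [0, 0, 0]},
    {"delta_pos": [0, 0, 0], "turn": [0, 0, 0]}
  ]
}}

```text
t: 33.5
ee_pos: [0.5742, 0.0301, 0.0991]
tcp_rot: [0.0, 0.784, 0.62, 0.0]
contact_force: [-0.5, 0.3, -0.3]
width: 0.0562
finger_force: 32.1
```

```bash
python3 -c "
from h import *
go(574.7,29.7,90)"
```

```text
turn(tool) [ 0.001 -0.     0.001] delta after turn [-0.3  0.5  9.1] now [-0.3  0.5  9.1] tcp [574.2  30.1  99.1] t 33.5 w 56.2 ff 32.1 F [-0.5  0.3 -0.3]
```

Emit:
{"method": "jog_arm", "body": {
  "rows": [
    {"delta_pos": [-0.3, 0.4, 4], "turn": [0, 0, 0]},
    {"delta_pos": [0, 0, 3], "turn": [0, 0, 0]},
    {"delta_pos": [0, 0, 1], "turn": [0, 0, 0]},
    {"delta_pos": [0, 0, 0.7], "turn": [0, 0, 0]},
    {"delta_pos": [0, 0, 0.3], "turn": [0, 0, 0]},
    {"delta_pos": [0, 0, 0], "turn": [0, 0, 0]},
    {"delta_pos": [0, 0, 0], "turn": [0, 0, 0]}
  ]
}}

```text
t: 34.2
ee_pos: [0.5744, 0.0291, 0.0901]
tcp_rot: [0.0, 0.785, 0.62, 0.0]
contact_force: [-2.0, 0.3, 0.3]
width: 0.0563
finger_force: 32.3
```

Emit:
{"method": "jog_arm", "body": {
  "rows": [
    {"delta_pos": [0, 0, 0.5], "turn": [0, 0, 0]},
    {"delta_pos": [0, 0, 0], "turn": [0, 0, 0]},
    {"delta_pos": [0, 0, 0], "turn": [0, 0, 0]}
  ]
}}

```text
t: 34.5
ee_pos: [0.5745, 0.029, 0.09]
tcp_rot: [0.0, 0.785, 0.62, 0.0]
contact_force: [-1.4, -0.5, 5.4]
width: 0.0567
finger_force: 32.6
```

Contact. Releasing and backing away.

Emit:
{"method": "jog_arm", "body": {
  "rows": [
    {"delta_pos": [0, 0, 0], "turn": [0, 0, 0]},
    {"delta_pos": [0, 0, 0], "turn": [0, 0, 0]},
    {"delta_pos": [0, 0, 0], "turn": [0, 0, 0]},
    {"delta_pos": [0, 0, 0], "turn": [0, 0, 0]},
    {"delta_pos": [0, 0, 0], "turn": [0, 0, 0]},
    {"delta_pos": [0, 0, -10], "turn": [0, 0, 0]},
    {"delta_pos": [0, 0, -25], "turn": [0, 0, 0]},
    {"delta_pos": [0, 0, -30], "turn": [0, 0, 0]},
    {"delta_pos": [0, 0, -30], "turn": [0, 0, 0]},
    {"delta_pos": [-30, -10, 0], "turn": [0, 0, 0]},
    {"delta_pos": [-30, -10, 0], "turn": [0, 0, 0]},
    {"delta_pos": [-30, -10, 0], "turn": [0, 0, 0]},
    {"delta_pos": [-30, -10, 0], "turn": [0, 0, 0]},
    {"delta_pos": [-30, -10, 0], "turn": [0, 0, 0]},
    {"delta_pos": [-30, -10, 0], "turn": [0, 0, 0]},
    {"delta_pos": [-30, -10, 0], "turn": [0, 0, 0]},
    {"delta_pos": [-30, -10, 0], "turn": [0, 0, 0]},
    {"delta_pos": [-20, -10, 0], "turn": [0, 0, 0]},
    {"delta_pos": [0, 0, 0], "turn": [0, 0, 0]},
    {"delta_pos": [0, 0, 0], "turn": [0, 0, 0]}
  ],
  "claw": 0
}}

```text
t: 36.5
ee_pos: [0.4268, -0.2031, 0.185]
tcp_rot: [0.0, 0.785, 0.619, 0.001]
contact_force: [0.9, -0.2, 0.2]
width: 0.0852
finger_force: 0.0
```

```bash
python3 -c "
from h import *
c=snap('top','t9.png');s=snap('side','s9.png')
centre(c,'green',(220,140,370,240),.087)
centre(c,'white',(270,140,325,205),.109)
for im,n,r in((c,'t',(200,120,400,250)),(s,'s',(170,150,350,330))):
  cv2.imwrite('pics/c9%s.png'%n,cv2.resize(im['image'][r[1]:r[3],r[0]:r[2],::-1],None,fx=2.2,fy=2.2))
a=cv2.imread('pics/c9t.png');b=s['image'][:,:,::-1]
b=cv2.resize(b,(440,330));cv2.imwrite('pics/f9.png',np.vstack([a,cv2.resize(a[:1],(440,1))*0,cv2.resize(b[:,:],(440,310))]))
"
```

```text
green c(mm) 562.2 -18.4 size 67.2 51.4 ang 76.3 z 86.1 px [320.  184.3]
white c(mm) 574.5 30.4 size 55.5 56.1 ang 1.1 z 108.5 px [292.9 174. ]
```

View pics/f9.png

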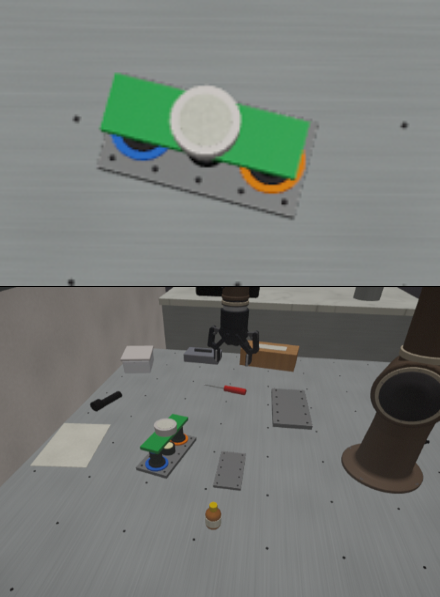

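View pics/c9s.png

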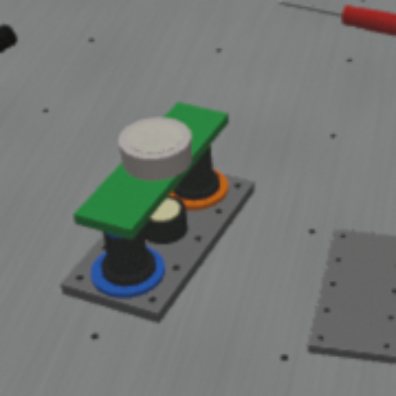

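The pictures show the finished bridge: both posts are on their bases, the puck is between them, the plate is level and the dish is centred on it at (574.5, 30.4). The bottle and screwdriver have not moved and the gripper is clear.

```bash
python3 -c "
from cell import *
print(job_done())"
```

```text
the job is handed in; nothing more can be done
None
```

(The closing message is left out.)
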